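Put the second primed sole in the drying box

ROBOT

A 6-joint arm with a two-finger parallel gripper is mounted at the origin on the work surface. World frame = base frame: x ahead of the robot, y to its left, z up, the work surface at z = 0. Lengths are in m, angles in rad, forces in N, time in s.
With the tool pointing down it reaches from about 0.4 to 0.825 m from the base axis. Payload 7 kg.
Tool frame: the origin (TCP) lies at the very end of the fingers, on their centre line; the grasp point (between the pads) lies 19 mm behind it (arm.grasp_offset is the distance from the TCP to the grasp point, in m); z points along the fingers, y is the line along which they close (so a half turn about z gives the same grasp; the last joint's range is limited). The gripper opens to 88 mm and grips with 3 to 60 N. Pads are 19 mm wide; open, the fingers measure 130 mm over their backs; the gripper's body (78 mm by 193 mm) begins 47 mm behind the grasp point.
Start: joints at [1.576, 0.359, 0.012, 0, -1.224, -0.288], TCP at [0.188, 0.648, 0.227] pointing down, gripper open.
Joint ranges: [-3.07, 3.07], [-1.43, 2.12], [-1.02, 1.25], [-3.03, 1.67], [-3.05, -0], [-3.03, 3.03]. Speed limits (rad/s): [2.39, 2.39, 3.01, 3.14, 3.14, 3.14].

INTERFACE

Orientations are given as [roll, pitch, yaw] about the fixed x, y, z axes, in that order (R = Rz(yaw) Ry(pitch) Rx(roll)).
In Python, from station import get_state, cams, arm, nets gives the robot as it stands.
- The arm moves only by the shell command python3 -m creep 'ROWS' [FORCE]. ROWS is a JSON object of lists of equal length, an entry for each row: "translation": the shift along the world's x, y, z in mm, a list of three; "spin": the turn about the world's z in rad; "gripper": the opening, from 0 (shut) to 1 (fully open). In form: {"translation": [[dx, dy, dz], ...], "spin": [spin, ...], "gripper": [gripper, ...]}. A call has 1 to 8 rows; each row shifts and turns the commanded pose from where the row before left it; what a row does not reach is not made up. A row lasts 1/10 s, in which the tool goes at most 50 mm and 8.59 degrees, less where a joint would pass 70% of its speed; a pose out of reach is approached as far as the arm can. A call is refused whole if a number of a shift passes 50 or a number of a turn 0.15, either way. A call with a gripper value outside its range is refused whole. The fingers move at their own pace and stop on an object; FORCE is the grip in N (left out, the last holds). Time passes only in rows, so rows that do not move let the fingers close. It gives the time, the measured TCP pose, the force, the opening and the grip force at its end, in the units of the state.
- get_state(): the state, without advancing time (a new reading comes with each control period).
- cams.grab_frame(name): name is "side" or "top"; returns a dict with "img" (384x512x3 uint8, red, green, blue), "mtx" (3x3 intrinsics, pixels), "R" (3x3) and "t" (3): a world point X has camera coordinates R X + t. Camera axes: x right, y down, z forward; pixel columns grow to the right and rows downward; lengths in m; the calibration is good to about 2 mm. A picture is of the moment at which its call begins. There is no depth.
- arm.job_done(): hands the job in; it is judged then, once.
Trained networks look in the newest picture that a camera, given by its name, has taken for a name from the list of things; names that differ only in an ending like _2 or _b are one class to them, and where a whole thing is asked for, a point or a joint stands for the part that bears it (a point fixed in the world has none). Each returns a list of dicts, best first, with "confidence" (0 to 1); they miss things now and then, are a little off and sometimes report something else, mostly with a low value. They report only what shows in the picture. A call takes as long as a camera call.
- nets.search_frame(camera, label): "centre" ([x, y, z] in m, in world coordinates, good to about 4 mm: the middle of the surface that is visible of it).
- nets.pinpoint(camera, label): "centre" ([x, y, z] in m, in world coordinates, good to about 4 mm: a listed point, or the origin of a listed thing).
The state is a dict: "t": time; "q": joint angles; "qd": joint speeds; "joint_efforts": joint torques, N m; "eef_pos": TCP position; "ee_rot": TCP orientation; "force": force on the tool from outside, world axes, zero at the start; "moment": the same for the moment, N m; "width": finger opening in m; "gripper_force": force on a finger pad.
Only numpy, scipy, OpenCV 4.12 (cv2) and the standard library are available. Lean on these libraries where they do the work, as an engineer would, in place of code of your own. Each camera call takes 0.05 s, during which the arm holds its last target. There are 200 camera calls.

TASK

Put the primed rubber sole from the bench into the drying box next to its mate: slide the clear window fully open, lay the sole down flat on the perforated floor, primed side up and lengthways alongside the mate without touching it; set it down, don't drop it in. Then ease the window fully shut again without banging it, and leave the mate and the other things on the bench where they are.

Things in the scene. Friction and masses are not known exactly. Their poses are not given: they have to be found in the camera images.
- dry_box: Green sheet-steel bench-top drying box, fixed, 280 mm deep (its x) by 500 mm long (its y), deck 125 mm high; origin at the centre of its underside on the bench, z up, x away from its front. Right-hand part (-y): open-topped drying chamber. Left-hand part: closed fan housing, flat-topped. An aluminium track along each long edge stands up to 143 mm. A hose lies behind it (+x).
- chamber_floor (a point): Centre of the top face of the chamber's flat perforated steel floor, 50 mm above the bench and 75 mm below the deck, at dry_box x = 0, y = -125 mm; axes as dry_box. The chamber's upright walls stand 120 mm either way along x and 110 mm either way along y from here.
- window (a joint): Clear sliding window over the chamber (250 mm along x, 243 mm along y, thin aluminium frame), m: 0 = fully shut against its stop, 0.23 = fully open against its stop, slid along dry_box +y over the fan housing. It stays where it is left; sliding it takes about 2 N. It starts shut or up to 50 mm ajar.
- window_handle (a point): Centre of the window's black pull bar, which moves with the window: 110 mm long along dry_box x, 12 by 12 mm in section, on a post at each end. This point is 161 mm above the bench, 29 mm above the clear sheet and 41 mm from the window's right-hand edge; with the window shut it is at dry_box x = 0, y = -206 mm. Axes as dry_box.
- sole: The sole to put away, loose on the bench: stiff black rubber, pale primed upper face, 180 mm long (along its x, toe to +x), 63 mm wide at the ball, 54 mm at the heel, 12 mm thick, about 0.13 kg. Origin at the centre of its underside, z up out of the primed face. From 22 mm before to 22 mm behind the origin its sides are straight and parallel, 46 mm apart: hold it there.
- mate: Its mate, the same sole mirrored, loose on the chamber floor in the half nearer the fan housing, primed face up, lengthways along dry_box x (give or take 0.1 rad). Origin and axes as for the sole. Leave it alone.
- brush: Bystander: horsehair shoe brush, wooden back up, 150 x 48 x 44 mm, its length along its x; origin at the centre of its underside.
- tin: Bystander: closed round tin, yellow and red, 85 mm in diameter and 84 mm high; origin at the centre of its underside.
- shoe: Bystander: brown shoe, 180 x 64 mm and 76 mm high, toe towards its +x; origin at the centre of its underside.
- hammer: Bystander: hammer lying on the bench, 250 mm long along its x, head at +x.

How it is judged:
On the way, in this order (a step that is already met when the one before it is completed fails the run):
1. the window is slid fully open (at least 0.21 m of its 0.23 m) (value of joint window above 0.21 m), for 0.2 s.
2. the sole lies flat on the chamber floor, primed face up, let go (z of sole in the frame of chamber_floor between -0.005 and 0.005 m and x of sole in the frame of chamber_floor between -0.12 and 0.12 m and y of sole in the frame of chamber_floor between -0.11 and 0.11 m and angle between sole's own z axis and vertical below 0.06 rad and contact force between the fingers and sole below 0.05 N), for 0.3 s.
At the end, for the whole second after the job is handed in: The window is shut to within 5 mm of its stop. The sole lies at rest inside the chamber, flat on its floor (within 5 mm of height and 0.06 rad of level), primed face up, its length within 0.35 rad of its mate's (toe either way), and not touching the mate (value of joint window below 0.005 m and z of sole in the frame of chamber_floor between -0.005 and 0.005 m and x of sole in the frame of chamber_floor between -0.12 and 0.12 m and y of sole in the frame of chamber_floor between -0.11 and 0.11 m and angle between sole's own z axis and vertical below 0.06 rad and angle between the x axis of sole and the x axis of mate, either way round below 0.35 rad and contact force between sole and mate below 0.02 N and linear speed of sole below 0.01 m/s).
It fails at once if the sole is let go more than 15 mm above the chamber floor (dropped in, or left resting on a wall, the mate or the window) (contact force between the fingers and sole below 0.02 N and z of sole in the frame of chamber_floor above 0.015 m and x of sole in the frame of chamber_floor between -0.14 and 0.14 m and y of sole in the frame of chamber_floor between -0.13 and 0.13 m).
It fails at once if the window is banged shut (faster than 0.2 m/s within 10 mm of its stop) (value of joint window below 0.01 m and velocity of joint window below -0.2 m/s).
It fails at once if the mate is shifted by more than 15 mm (distance of mate from where it was at the start of the episode above 0.015 m).
It fails at once if the brush, tin, shoe or hammer is shifted by more than 20 mm (distance of any of brush, tin, shoe, hammer from where it was at the start of the episode above 0.02 m).
It also fails if it takes over 70 s, if anything falls off the work surface, if the arm or the gripper's body presses on something with over 40 N, if the wrist force passes 120 N, or if a joint passes its speed limit or range.

## Working session

There is one attempt and no reset: what is moved stays moved. The work goes in short steps, Python scripts to look and compute and a shell command to move; the robot and the scene stay as the last step left them, time stands still between calls to the robot, and variables do not carry over. Pictures are saved under pics/ and viewed, at most 10 in all, crops included, and the job is handed in when it is done.

```bash
mkdir -p pics
python3 - <<'E'
from station import get_state,cams,nets
import cv2,numpy as np
for c in("top","side"):
    f=cams.grab_frame(c); cv2.imwrite(f"pics/{c}0.png",f["img"][:,:,::-1])
    print(c,np.round(f["mtx"],1).tolist(),np.round(f["R"],3).tolist(),np.round(f["t"],3).tolist())
    for l in("dry_box","chamber_floor","window_handle","sole","mate","brush","tin","shoe","hammer"):
        print(l,[(np.round(d["centre"],3).tolist(),round(d["confidence"],2)) for d in nets.pinpoint(c,l)][:3])
print(get_state())
E
```

```text
top [[436.8, 0.0, 256.6], [0.0, 436.8, 192.6], [0.0, 0.0, 1.0]] [[-0.002, -1.0, -0.011], [-0.98, 0.004, -0.198], [0.198, 0.01, -0.98]] [-0.033, 0.539, 1.543]
dry_box [([0.577, 0.111, -0.004], 0.79)]
chamber_floor []
window_handle [([0.584, -0.048, 0.16], 0.55)]
sole [([0.438, -0.371, 0.002], 0.88)]
mate []
brush [([0.698, -0.392, -0.002], 0.56)]
tin [([0.548, 0.519, 0.002], 0.84)]
shoe [([0.322, 0.482, -0.001], 0.95)]
hammer [([0.405, -0.608, 0.001], 0.73)]
side [[408.9, 0.0, 254.8], [0.0, 408.9, 198.0], [0.0, 0.0, 1.0]] [[0.757, -0.653, 0.021], [-0.414, -0.505, -0.757], [0.505, 0.565, -0.653]] [-0.417, 0.301, 1.384]
dry_box [([0.581, 0.114, 0.002], 0.9), ([0.55, 0.518, -0.001], 0.37), ([0.584, -0.01, 0.047], 0.26)]
chamber_floor [([0.586, -0.013, 0.049], 0.73)]
window_handle [([0.586, -0.048, 0.162], 0.75)]
sole [([0.44, -0.372, 0.002], 0.56)]
mate []
brush [([0.702, -0.394, 0.004], 0.88)]
tin [([0.549, 0.517, -0.003], 0.57)]
shoe [([0.32, 0.482, -0.0], 0.69)]
hammer [([0.402, -0.607, -0.001], 0.68)]
{'t': 1.0, 'q': array([ 1.57610370e+00,  3.58575279e-01,  1.18753753e-02, -3.06008208e-06,
       -1.22409140e+00, -2.88105913e-01]), 'qd': array([ 0.00077929,  0.00050867, -0.00043932,  0.00137097,  0.00126359,
        0.00169435]), 'joint_efforts': array([-1.90756837e-03, -5.82380962e+01,  2.93303668e+01,  7.00292185e+00,
        1.21661875e-02, -4.22152118e-05]), 'eef_pos': array([0.1883616 , 0.64815175, 0.22656595]), 'ee_rot': array([-3.14158865e+00,  4.18760083e-06, -2.82799581e-01]), 'force': array([-0.30962173,  0.14365401,  0.02457979]), 'moment': array([-0.0531055 , -0.05877579,  0.03240328]), 'gripper_force': 0.0, 'width': 0.08785837664501656}
```

View pics/top0.png

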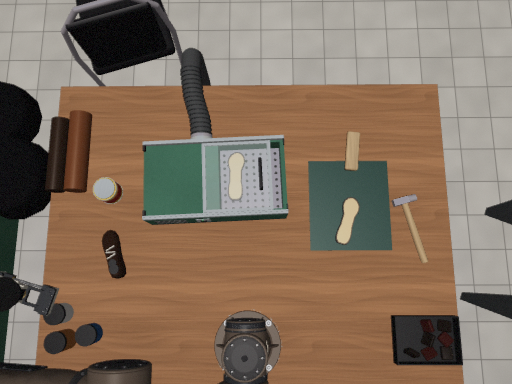

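View pics/side0.png

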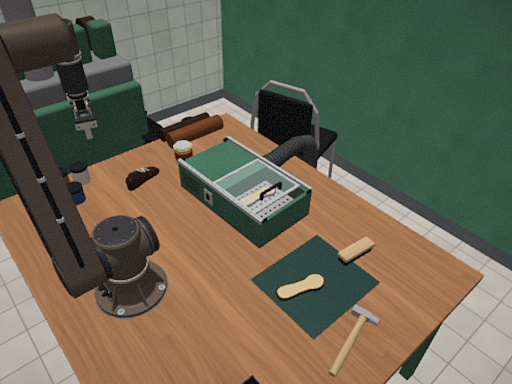

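The top view shows the box spanning about (145,138)-(286,218), the mate at (236,176), the handle bar at (261,174), the sole at (348,221) on the dark mat, the brush at (352,150) and the hammer at (410,225). The side view agrees: sole at (301,287), handle at (271,190). Next I measure the outlines in both views.

```bash
cat > h.py <<'E'
import numpy as np,cv2
from station import cams,nets,get_state
def ray(f,px,z):
    px=np.atleast_2d(px).astype(float)
    d=np.c_[px,np.ones(len(px))]@np.linalg.inv(f["mtx"]).T@f["R"]
    o=-f["R"].T@f["t"]
    return o+d*((z-o[2])/d[:,2])[:,None]
def tri(f,p,g,q):
    P=lambda f:f["mtx"]@np.c_[f["R"],f["t"]]
    X=cv2.triangulatePoints(P(f),P(g),np.array(p,float).reshape(2,1),np.array(q,float).reshape(2,1))
    return (X[:3]/X[3]).ravel()
def pale(f,box):
    x0,y0,x1,y1=box
    c=cv2.cvtColor(f["img"],cv2.COLOR_RGB2HSV)[y0:y1,x0:x1]
    m=cv2.inRange(c,(12,40,150),(35,200,255))
    n,l,s,_=cv2.connectedComponentsWithStats(m)
    k=1+np.argmax(s[1:,4]); yy,xx=np.where(l==k)
    return np.c_[xx+x0,yy+y0]
def fit(P):
    r=cv2.minAreaRect((P[:,:2]*1000).astype(np.float32)); b=cv2.boxPoints(r)
    e=max((b[1]-b[0],b[2]-b[1]),key=np.linalg.norm); a=np.arctan2(e[1],e[0])
    return np.round(r[0],1),np.round(r[1],1),round(float((a+np.pi/2)%np.pi-np.pi/2),3)
E
python3 - <<'E'
from h import *
f=cams.grab_frame("top");g=cams.grab_frame("side")
a=pale(f,(325,190,375,250));b=pale(g,(262,265,340,308))
print(len(a),len(b),"sole tri",tri(f,a.mean(0),g,b.mean(0)))
print("sole top",fit(ray(f,a,.012)),"side",fit(ray(g,b,.012)), "pale mean world",ray(f,a,.012).mean(0))
a=pale(f,(222,145,252,208));print(len(a),"mate",fit(ray(f,a,.062)))
c=cv2.resize(f["img"][125:230,135:300],None,fx=4.8,fy=4.8,interpolation=2);cv2.imwrite("pics/box.png",c[:,:,::-1])
c=cv2.resize(g["img"][130:245,170:320],None,fx=5,fy=5,interpolation=2);cv2.imwrite("pics/boxs.png",c[:,:,::-1])
E
```

```text
547 553 sole tri [ 0.44132677 -0.36889994  0.00771242]
sole top (array([ 441.4, -370.9]), array([ 54.3, 172.2]), -0.258) side (array([ 437.4, -368.4]), array([ 56.6, 172.4]), -0.316) pale mean world [ 0.44268147 -0.36933209  0.012     ]
55 mate (array([666.2,  40.9]), array([44.5, 26.8]), 1.566)
```

View pics/box.png

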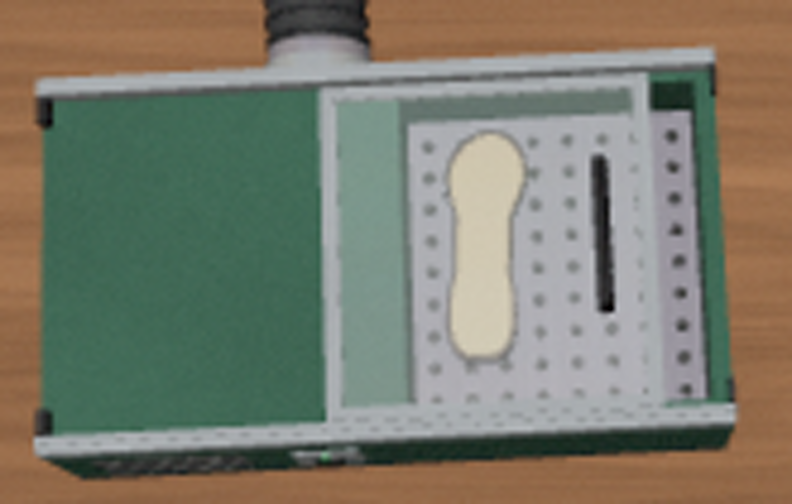

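View pics/boxs.png

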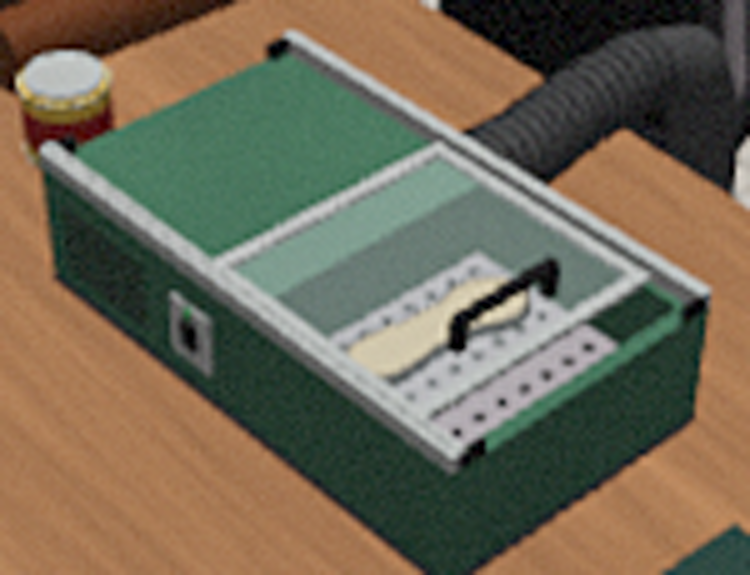

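The crops show the box track corners (crop px) at (37,80), (714,50), (736,422) and (36,455), the handle bar from (600,157) to (607,312), and the mate's outline from toe (488,131) to heel (483,360). In the side crop the handle bar runs (458,325)-(553,268). The window is ajar, showing the right strip of floor.

Run:
```python
from h import *
f=cams.grab_frame("top");g=cams.grab_frame("side")
u=lambda p:(np.array(p,float)+.5)/4.8-.5+[135,125]
v=lambda p:(np.array(p,float)+.5)/5-.5+[170,130]
C=ray(f,u([(37,80),(714,50),(736,422),(36,455)]),.143)
print("corners",C.round(4).tolist(),"c",C.mean(0))
for i,j in((0,1),(3,2),(3,0),(2,1)):
    d=C[j]-C[i];print(np.linalg.norm(d),np.degrees(np.arctan2(d[1],d[0])))
H=ray(f,u([(600,157),(607,312)]),.167);print("handle",H,H.mean(0))
print("handle tri",tri(f,u([603.5,234.5]),g,v([506,297])), tri(f,u([600,157]),g,v([553,266])),tri(f,u([607,312]),g,v([458,324])))
M=ray(f,u([(488,131),(483,360),(448,190),(526,190),(455,245),(515,245),(447,325),(516,325)]),.062);print("mate",M.round(4))
# contour of sole incl black edge on the mat not separable; mate contour via grabbed pale with wider range
c=cv2.cvtColor(f["img"],cv2.COLOR_RGB2HSV)
print(c[175,232:238].tolist())
m=f["img"].astype(int);k=(m[...,0]-m[...,2]>18);k[:,:225]=0;k[:,250:]=0;k[:148]=0;k[205:]=0
yy,xx=np.where(k);P=ray(f,np.c_[xx,yy],.062);print(len(P),"mate fit",fit(P),P.mean(0))
```

```text
corners [[0.7081, 0.3685, 0.143], [0.7283, -0.1309, 0.143], [0.4512, -0.1425, 0.143], [0.4294, 0.3553, 0.143]] c [0.57925332 0.11259197 0.143     ]
0.49974090823055944 -87.68290860440095
0.49834910298824625 -87.49649048985655
0.2790602615576784 2.693831883866391
0.27743314788659373 2.408056927158037
handle [[ 0.64012328 -0.04664474  0.167     ]
 [ 0.52643186 -0.05118605  0.167     ]] [ 0.58327757 -0.0489154   0.167     ]
handle tri [ 0.58535228 -0.04859008  0.15492341] [ 0.64114462 -0.04504215  0.15528658] [ 0.52958287 -0.05226373  0.15973217]
mate [[0.6916 0.0401 0.062 ]
 [0.5117 0.0426 0.062 ]
 [0.6446 0.0705 0.062 ]
 [0.6443 0.0106 0.062 ]
 [0.6012 0.0647 0.062 ]
 [0.6009 0.0188 0.062 ]
 [0.5388 0.0701 0.062 ]
 [0.5386 0.0178 0.062 ]]
[[22, 37, 208], [22, 39, 209], [22, 37, 208], [22, 37, 207], [23, 37, 207], [21, 38, 209]]
547 mate fit (array([602.5,  40.7]), array([169.8,  51.8]), 0.004) [0.60306167 0.04293353 0.062     ]
```

```bash
python3 -m creep '{"translation":[[24,-42,0],[24,-42,0],[24,-42,0],[24,-42,0],[24,-42,0],[24,-42,0],[24,-42,0],[24,-42,0]],"spin":[0.11,0.11,0.108,0,0,0,0,0],"gripper":[1,1,1,1,1,1,1,1]}' 20
python3 -m creep '{"translation":[[24,-42,0],[24,-42,0],[24,-42,0],[24,-42,0],[24,-42,0],[24,-42,0],[24,-42,0],[24,-42,0]],"spin":[0,0,0,0,0,0,0,0],"gripper":[1,1,1,1,1,1,1,1]}'
python3 -m creep '{"translation":[[0,0,0],[0,0,0]],"spin":[0,0],"gripper":[1,1]}'
```

```text
t: 2.0
eef_pos: [0.3809, 0.3104, 0.227]
ee_rot: [-3.141, -0.001, 0.046]
force: [1.4, 1.0, 0.4]
width: 0.0879
gripper_force: 0.0
t: 2.8
eef_pos: [0.5732, -0.0258, 0.2269]
ee_rot: [-3.141, -0.001, 0.045]
force: [1.7, 0.8, 0.6]
width: 0.0878
gripper_force: 0.0
t: 3.0
eef_pos: [0.5724, -0.0252, 0.226]
ee_rot: [3.141, 0.001, 0.042]
force: [-1.0, 0.8, -0.9]
width: 0.0875
gripper_force: 0.0
```

```bash
python3 -m creep '{"translation":[[12,-24,0],[0,0,-27],[0,0,-26],[0,0,-26],[0,0,0],[0,0,0],[0,0,0],[0,0,0]],"spin":[0,0,0,0,0,0,0,0],"gripper":[1,1,1,1,1,0,0,0]}' 20
python3 -m creep '{"translation":[[0,0,0],[0,0,0],[0,0,0],[0,0,0]],"spin":[0,0,0,0],"gripper":[0,0,0,0]}'
```

```text
t: 3.8
eef_pos: [0.5852, -0.0473, 0.1493]
ee_rot: [-3.141, -0.003, 0.046]
force: [0.0, 0.3, 0.6]
width: 0.0689
gripper_force: 0.0
t: 4.2
eef_pos: [0.5844, -0.0479, 0.1476]
ee_rot: [-3.142, -0.0, 0.045]
force: [-0.3, 0.3, 0.1]
width: 0.0373
gripper_force: 0.0
```

```bash
python3 -m creep '{"translation":[[0,0,0],[0,0,0],[0,0,0],[0,0,0],[0,0,0]],"spin":[0,0,0,0,0],"gripper":[0,0,0,0,0]}'
```

```text
t: 4.7
eef_pos: [0.5844, -0.0479, 0.1475]
ee_rot: [3.142, 0.0, 0.045]
force: [0.2, 1.2, -0.2]
width: 0.0115
gripper_force: 20.0
```

```bash
python3 -m creep '{"translation":[[-1,15,0],[-1,25,0],[-1,30,0],[-1,30,0],[-1,30,0],[-1,25,0],[-1,15,0],[-1,10,0]],"spin":[0,0,0,0,0,0,0,0],"gripper":[0,0,0,0,0,0,0,0]}'
python3 -m creep '{"translation":[[0,2,0],[0,0,0]],"spin":[0,0],"gripper":[0,0]}'
```

```text
t: 5.5
eef_pos: [0.5764, 0.1332, 0.1475]
ee_rot: [3.141, -0.0, 0.046]
force: [1.8, -2.3, -2.2]
width: 0.0117
gripper_force: 20.0
t: 5.7
eef_pos: [0.5763, 0.1344, 0.1475]
ee_rot: [-3.141, 0.0, 0.045]
force: [-1.1, 1.8, -0.3]
width: 0.0116
gripper_force: 20.0
```

```bash
python3 -m creep '{"translation":[[0,2,0],[0,0,0],[0,0,0],[0,0,0],[0,0,0],[0,0,0]],"spin":[0,0,0,0,0,0],"gripper":[0,0,0.5,0.5,0.5,0.5]}'
python3 -m creep '{"translation":[[0,0,15],[0,0,35],[0,0,40],[0,-20,10],[0,-40,0],[0,-45,0],[0,-48,0],[0,-48,0]],"spin":[0,0,0,0,0,0,0,0],"gripper":[1,1,1,1,1,1,1,1]}'
python3 - <<'E'
from h import *
f=cams.grab_frame("top");cams.grab_frame("side")
for c in("top","side"):
  for l in("window_handle","sole","mate"):
    for n in (nets.pinpoint,nets.search_frame):
      print(c,l,[(np.round(d["centre"],3).tolist(),round(d["confidence"],2)) for d in n(c,l)][:2])
a=pale(f,(325,190,375,250));P=ray(f,a,.012)[:,:2]
# dense: PCA and width profile along the axis
m,v=cv2.PCACompute(P,None);print("pca",np.arctan(v[0,1]/v[0,0]),"mean",m)
E
```

```text
t: 6.3
eef_pos: [0.5765, 0.1362, 0.1476]
ee_rot: [-3.141, -0.0, 0.045]
force: [0.2, 0.6, -0.1]
width: 0.0386
gripper_force: 0.0
t: 7.1
eef_pos: [0.5762, -0.0663, 0.2479]
ee_rot: [-3.142, -0.001, 0.046]
force: [0.3, -0.6, -0.1]
width: 0.0876
gripper_force: 0.0
top window_handle [([0.578, 0.14, 0.159], 0.8)]
top window_handle [([0.548, 0.302, 0.127], 0.7)]
top sole [([0.438, -0.37, 0.004], 0.91)]
top sole [([0.538, 0.506, 0.087], 0.35)]
top mate [([0.599, 0.045, 0.049], 0.87), ([0.436, -0.366, 0.005], 0.26)]
top mate [([0.564, 0.053, 0.062], 0.94)]
side window_handle [([0.577, 0.134, 0.161], 0.58)]
side window_handle [([0.573, 0.213, 0.13], 0.57)]
side sole [([0.436, -0.372, 0.0], 0.6)]
side sole [([0.434, -0.37, 0.014], 0.57)]
side mate [([0.598, 0.043, 0.05], 0.66)]
side mate [([0.596, 0.041, 0.062], 0.96)]
pca -0.29065879266729167 mean [[ 0.44246856 -0.36945393]]
```

```bash
python3 -m creep '{"translation":[[-17,-38,0],[-17,-38,0],[-17,-38,0],[-17,-38,0],[-17,-38,0],[-17,-38,0],[-17,-38,0],[-18,-38,0]],"spin":[-0.11,-0.11,-0.11,0,0,0,0,0],"gripper":[1,1,1,1,1,1,1,1]}' 30
python3 -m creep '{"translation":[[0,0,-40],[0,0,-45],[0,0,-45],[0,0,-40],[0,0,-30],[0,0,-20],[0,0,0],[0,0,0]],"spin":[0,0,0,0,0,0,0,0],"gripper":[1,1,1,1,1,1,1,1]}'
```

```text
t: 8.6
eef_pos: [0.4387, -0.3701, 0.2478]
ee_rot: [3.142, -0.001, -0.284]
force: [0.7, 1.1, -0.3]
width: 0.0878
gripper_force: 0.0
t: 9.4
eef_pos: [0.4397, -0.3689, 0.0279]
ee_rot: [3.141, 0.0, -0.284]
force: [0.8, 0.5, 0.5]
width: 0.0876
gripper_force: 0.0
```

```bash
python3 -m creep '{"translation":[[0,0,-12],[0,0,-10],[0,0,0],[0,0,0],[0,0,0],[0,0,0],[0,0,0],[0,0,0]],"spin":[0,0,0,0,0,0,0,0],"gripper":[1,1,1,0,0,0,0,0]}' 30
python3 -m creep '{"translation":[[0,0,0],[0,0,0],[0,0,0],[0,0,0],[0,0,0],[0,0,0]],"spin":[0,0,0,0,0,0],"gripper":[0,0,0,0,0,0]}'
```

```text
t: 10.2
eef_pos: [0.4395, -0.3689, 0.0057]
ee_rot: [3.142, -0.0, -0.285]
force: [0.3, 0.8, 0.4]
width: 0.0534
gripper_force: 0.0
t: 10.8
eef_pos: [0.4394, -0.3689, 0.0057]
ee_rot: [3.142, -0.0, -0.285]
force: [-0.8, -0.5, 3.7]
width: 0.0457
gripper_force: 29.9
```

```bash
python3 -m creep '{"translation":[[0,0,10],[0,0,25],[0,0,40],[0,0,45],[0,0,45],[0,0,40],[0,0,10],[0,0,0]],"spin":[0,0,0,0,0,0,0,0],"gripper":[0,0,0,0,0,0,0,0]}'
python3 -m creep '{"translation":[[15,31,0],[19,40,0],[20,42,0],[20,42,0],[20,42,0],[20,42,0],[19,40,0],[15,32,0]],"spin":[0.05,0.05,0.05,0.05,0.05,0.055,0,0],"gripper":[0,0,0,0,0,0,0,0]}'
python3 -m creep '{"translation":[[0,0,0],[0,0,0]],"spin":[0,0],"gripper":[0,0]}'
python3 - <<'E'
from h import *
f=cams.grab_frame("top");g=cams.grab_frame("side")
a=cv2.resize(f["img"][120:230,140:310],None,fx=2.3,fy=2.3);b=cv2.resize(g["img"][90:250,170:330],None,fx=2.3,fy=2.3)
h=min(a.shape[0],b.shape[0]);o=np.zeros((b.shape[0],a.shape[1]+b.shape[1],3),np.uint8);o[:a.shape[0],:a.shape[1]]=a;o[:,a.shape[1]:]=b
cv2.imwrite("pics/carry.png",o[:,:,::-1]);print(o.shape)
E
```

```text
t: 11.6
eef_pos: [0.44, -0.369, 0.2228]
ee_rot: [3.141, -0.004, -0.285]
force: [0.3, 0.2, -2.1]
width: 0.0452
gripper_force: 29.9
t: 12.4
eef_pos: [0.5869, -0.0554, 0.2182]
ee_rot: [-3.142, 0.004, 0.021]
force: [0.5, -0.9, -1.7]
width: 0.0454
gripper_force: 29.9
t: 12.6
eef_pos: [0.5864, -0.057, 0.2182]
ee_rot: [3.141, 0.004, 0.022]
force: [-0.3, 0.1, -1.8]
width: 0.0456
gripper_force: 29.9
(368, 759, 3)
```

View pics/carry.png

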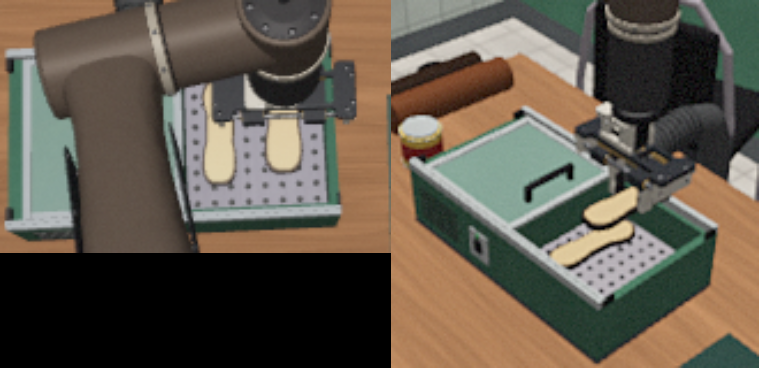

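The sole hangs level: in the right panel it is at (612,208), above the chamber and right of the mate at (592,243). As expected, the gripper body overhangs the chamber's right wall, so I'll descend in small steps and watch the force.

```bash
python3 -m creep '{"translation":[[0,-1,-25],[0,0,-35],[0,0,-35],[0,0,-25],[0,0,-15],[0,0,-10],[0,0,0],[0,0,0]],"spin":[0,0,0,0,0,0,0,0],"gripper":[0,0,0,0,0,0,0,0]}'
python3 -m creep '{"translation":[[0,0,-4],[0,0,-3],[0,0,-2],[0,0,0],[0,0,0]],"spin":[0,0,0,0,0],"gripper":[0,0,0,0,0]}'
```

```text
t: 13.5
eef_pos: [0.5876, -0.0594, 0.0761]
ee_rot: [3.142, -0.001, 0.02]
force: [-0.1, 0.4, -1.2]
width: 0.0458
gripper_force: 29.9
t: 14.0
eef_pos: [0.5874, -0.0588, 0.0666]
ee_rot: [3.142, -0.0, 0.02]
force: [0.9, 0.6, -1.9]
width: 0.0454
gripper_force: 29.9
```

```bash
python3 -m creep '{"translation":[[0,0,-2],[0,0,-1],[0,0,-1],[0,0,0],[0,0,0]],"spin":[0,0,0,0,0],"gripper":[0,0,0,0,0]}'
python3 -m creep '{"translation":[[0,0,-1],[0,0,-1],[0,0,0],[0,0,0]],"spin":[0,0,0,0],"gripper":[0,0,0,0]}'
```

```text
t: 14.5
eef_pos: [0.5874, -0.0588, 0.0625]
ee_rot: [3.142, 0.0, 0.02]
force: [0.5, 0.7, -0.7]
width: 0.046
gripper_force: 29.9
t: 14.9
eef_pos: [0.5874, -0.0589, 0.0605]
ee_rot: [3.142, 0.0, 0.02]
force: [-0.1, -0.2, -1.1]
width: 0.0452
gripper_force: 29.9
```

```bash
python3 -m creep '{"translation":[[0,0,-1],[0,0,0],[0,0,0]],"spin":[0,0,0],"gripper":[0,0,0]}'
```

```text
t: 15.2
eef_pos: [0.5874, -0.0588, 0.0595]
ee_rot: [3.142, 0.0, 0.02]
force: [-0.1, -0.2, -0.8]
width: 0.0452
gripper_force: 29.9
```

```bash
python3 -m creep '{"translation":[[0,0,0],[0,0,0],[0,0,0],[0,0,0],[0,0,0],[0,0,0],[0,0,0]],"spin":[0,0,0,0,0,0,0],"gripper":[0.66,0.66,0.66,0.66,0.66,0.66,0.66]}'
python3 -m creep '{"translation":[[0,0,10],[0,0,25],[0,0,40],[0,0,45],[0,0,40],[0,0,20],[0,0,0]],"spin":[0,0,0,0,0,0,0],"gripper":[0.66,0.66,0.66,0.66,0.66,0.66,0.66]}'
python3 -m creep '{"translation":[[-1,20,0],[-1,30,0],[-2,40,0],[-2,40,0],[-2,35,0],[-2,25,0],[0,5,0],[0,0,0]],"spin":[0.025,0,0,0,0,0,0,0],"gripper":[0.66,0.66,0.66,0.66,0.66,0.66,0.66,0.66]}'
python3 - <<'E'
from h import *
f=cams.grab_frame("top");g=cams.grab_frame("side")
for c in("top","side"):
  for l in("window_handle","sole","mate"):
      print(c,l,[(np.round(d["centre"],3).tolist(),round(d["confidence"],2)) for d in nets.pinpoint(c,l)][:2])
a=cv2.resize(f["img"][120:230,140:310],None,fx=2.3,fy=2.3);b=cv2.resize(g["img"][90:250,170:330],None,fx=2.3,fy=2.3)
o=np.zeros((b.shape[0],a.shape[1]+b.shape[1],3),np.uint8);o[:a.shape[0],:a.shape[1]]=a;o[:,a.shape[1]:]=b
cv2.imwrite("pics/placed.png",o[:,:,::-1])
E
```

```text
t: 15.9
eef_pos: [0.5876, -0.0585, 0.0597]
ee_rot: [-3.141, -0.0, 0.02]
force: [-1.1, 5.4, 2.5]
width: 0.0578
gripper_force: 2.1
t: 16.6
eef_pos: [0.5889, -0.0594, 0.2444]
ee_rot: [3.142, -0.007, 0.02]
force: [0.3, -0.2, -0.5]
width: 0.0577
gripper_force: 0.0
t: 17.4
eef_pos: [0.577, 0.1364, 0.2391]
ee_rot: [3.141, 0.001, 0.047]
force: [0.2, -0.3, -1.0]
width: 0.0581
gripper_force: 0.0
top window_handle [([0.576, 0.135, 0.16], 0.93)]
top sole [([0.585, -0.06, 0.052], 0.69)]
top mate [([0.599, 0.044, 0.052], 0.87), ([0.406, -0.612, 0.003], 0.62)]
side window_handle [([0.58, 0.136, 0.161], 0.67)]
side sole [([0.585, -0.062, 0.053], 0.74)]
side mate [([0.596, 0.046, 0.047], 0.56)]
```

View pics/placed.png

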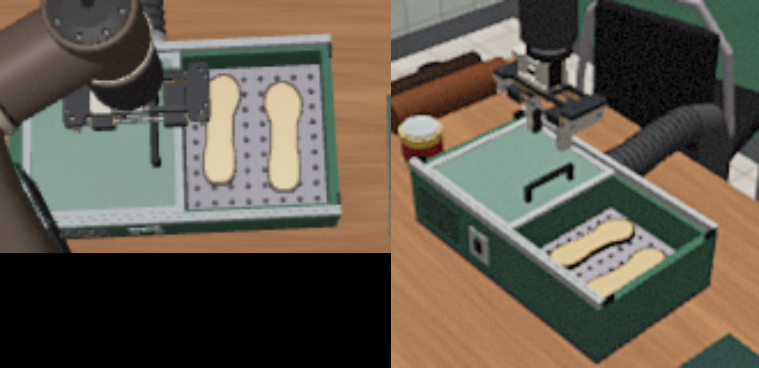

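Both soles lie flat and parallel: the mate at (221,130) and the placed sole at (284,137), clear of each other. Now I close the window.

```bash
python3 -m creep '{"translation":[[0,0,-35],[0,0,-30],[0,0,-20],[0,0,-6],[0,0,0],[0,0,0],[0,0,0],[0,0,0]],"spin":[0,0,0,0,0,0,0,0],"gripper":[0.66,0.66,0.66,0.66,0.66,0,0,0]}' 20
python3 -m creep '{"translation":[[0,0,0],[0,0,0],[0,0,0],[0,0,0],[0,0,0],[0,0,0],[0,0,0]],"spin":[0,0,0,0,0,0,0],"gripper":[0,0,0,0,0,0,0]}'
```

```text
t: 18.6
eef_pos: [0.5779, 0.1364, 0.1497]
ee_rot: [-3.141, -0.002, 0.045]
force: [-0.3, -0.5, -0.1]
width: 0.0392
gripper_force: 0.0
t: 19.3
eef_pos: [0.5774, 0.1361, 0.1487]
ee_rot: [3.142, -0.0, 0.045]
force: [-0.8, -0.0, 1.3]
width: 0.0118
gripper_force: 20.0
```

```bash
python3 -m creep '{"translation":[[1,-15,0],[1,-28,0],[1,-35,0],[2,-35,0],[1,-35,0],[1,-30,0],[1,-17,0],[1,-10,0]],"spin":[0,0,0,0,0,0,0,0],"gripper":[0,0,0,0,0,0,0,0]}'
python3 -m creep '{"translation":[[0,-7,0],[1,-5,0],[0,-4,0],[0,-3,0],[0,-2,0],[0,0,0]],"spin":[0,0,0,0,0,0],"gripper":[0,0,0,0,0,0]}'
```

```text
t: 20.1
eef_pos: [0.5865, -0.07, 0.1486]
ee_rot: [-3.141, -0.0, 0.044]
force: [-1.4, 2.3, 3.1]
width: 0.0117
gripper_force: 20.0
t: 20.7
eef_pos: [0.5873, -0.0899, 0.1487]
ee_rot: [3.141, 0.0, 0.045]
force: [-1.6, -1.1, 4.4]
width: 0.0121
gripper_force: 20.0
```

```bash
python3 -m creep '{"translation":[[0,-1,0],[0,-1,0],[0,-1,0],[0,0,0]],"spin":[0,0,0,0],"gripper":[0,0,0,0]}'
python3 -m creep '{"translation":[[0,-1,0],[0,-1,0],[0,0,0]],"spin":[0,0,0],"gripper":[0,0,0]}'
```

```text
t: 21.1
eef_pos: [0.5875, -0.0925, 0.1486]
ee_rot: [-3.141, -0.0, 0.045]
force: [-2.2, 3.4, 4.1]
width: 0.0118
gripper_force: 20.0
t: 21.4
eef_pos: [0.5875, -0.0925, 0.1486]
ee_rot: [-3.139, -0.001, 0.045]
force: [-4.0, 14.1, 7.8]
width: 0.0119
gripper_force: 20.0
```

```bash
python3 -m creep '{"translation":[[0,1.5,0],[0,0,0],[0,0,0],[0,0,0],[0,0,0],[0,0,15],[0,0,40],[0,0,40]],"spin":[0,0,0,0,0,0,0,0],"gripper":[0,0.5,0.5,0.5,0.5,0.5,0.5,0.5]}'
python3 -m creep '{"translation":[[-10,-40,0],[-10,-45,0],[-10,-45,0],[-10,-45,0],[-10,-45,0],[-10,-30,0],[0,0,0],[0,0,0]],"spin":[0,0,0,0,0,0,0,0],"gripper":[0.5,0.5,0.5,0.5,0.5,0.5,0.5,0.5]}'
python3 - <<'E'
from h import *
f=cams.grab_frame("top");g=cams.grab_frame("side")
for c in("top","side"):
  for l in("window_handle","mate","sole"):
      print(c,l,[(np.round(d["centre"],3).tolist(),round(d["confidence"],2)) for d in nets.pinpoint(c,l)][:2])
a=cv2.resize(f["img"][120:230,140:310],None,fx=2.3,fy=2.3);b=cv2.resize(g["img"][90:250,170:330],None,fx=2.3,fy=2.3)
o=np.zeros((b.shape[0],a.shape[1]+b.shape[1],3),np.uint8);o[:a.shape[0],:a.shape[1]]=a;o[:,a.shape[1]:]=b
cv2.imwrite("pics/final.png",o[:,:,::-1])
E
```

```text
t: 22.2
eef_pos: [0.5867, -0.0937, 0.2438]
ee_rot: [3.141, 0.002, 0.045]
force: [1.3, -0.2, 0.3]
width: 0.0436
gripper_force: 0.0
t: 23.0
eef_pos: [0.5268, -0.3443, 0.2431]
ee_rot: [-3.141, 0.001, 0.043]
force: [0.3, 0.0, 0.0]
width: 0.0438
gripper_force: 0.0
top window_handle [([0.584, -0.092, 0.158], 0.85)]
top mate []
top sole []
side window_handle [([0.587, -0.092, 0.159], 0.89), ([0.701, -0.396, 0.002], 0.4)]
side mate []
side sole []
```

View pics/final.png

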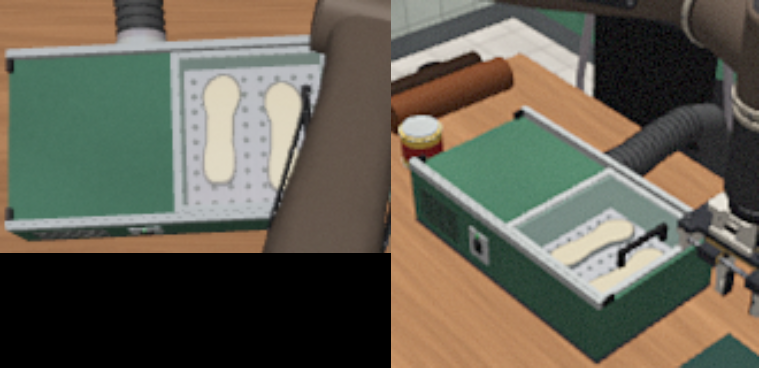

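The window is shut with its handle at y ≈ -0.092, and both soles lie separate under it at (221,130) and (285,135). I'm handing the job in.

```bash
python3 -c "
from station import arm
print(arm.job_done())"
```

```text
the job is handed in; nothing more can be done
None
```

I put the sole in the drying box, flat and primed side up beside its mate with clear space between them. I then eased the window shut to its stop and handed the job in; no verdict came back. The gripper body would have hit the box's right wall, so I let go of the sole about 4–5 mm above the floor, inside the 15 mm limit.

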